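# Move the row of bench supplies to the new rack in order from its red end

## Robot

A 6-joint arm with a two-finger parallel gripper is mounted at the origin on a cart in front of the work surface, level with it; the furniture and walls round the work are solid. World frame = base frame: x ahead of the robot, y to its left, z up, the work surface at z = 0. Lengths are in m, angles in rad, forces in N, time in s.
With the tool pointing down it reaches from about 0.3 to 0.85 m from the base axis. Payload 4.2 kg.
Tool frame: the origin (TCP) lies midway between the tips of the shut fingers; the grasp point (between the pads) lies 19 mm behind it (bot.grip_depth is the z of the grasp point in the tool frame, in m); z points along the fingers, y is the line along which they close (so a half turn about z gives the same grasp; the last joint's range is limited). The gripper opens to 91 mm and grips with 3 to 60 N. Pads are 32 mm wide; open, the fingers measure 118 mm over their backs; the gripper's body (76 mm by 178 mm) begins 60 mm behind the grasp point.
Start: joints at [-1.311, 0.32, 1.565, -0, 1.257, -0.02], TCP at [0.159, -0.553, 0.214] pointing down, gripper open.
Joint ranges: [-3.11, 3.11], [-0.84, 2.01], [0.21, 2.61], [-1.34, 4.49], [0.05, 2.63], [-2.56, 2.56]. Speed limits (rad/s): [2.57, 2.57, 3.14, 3.14, 3.14, 3.14].

## Interface

Orientations are given as a unit quaternion [x, y, z, w].
In Python, from cell import status, get_image, ticket, bot gives the robot as it stands.
- The arm moves only by the tool arm_command, never from a script. Its argument "deltas" is a list of rows, each an object with "xyz": the shift along the tool's x, y, z in m, a list of three; "rotation": the turn, a rotation vector about the tool's x, y, z in rad, a list of three; "jaw": the gripper's target within -1 to 1 (shut at 1, half-way at 0, fully open at -1). A call has 1 to 5 rows; each row is the pose to reach, as a shift and turn from the pose commanded when the call began, along the tool's axes at that moment; what a row does not reach only later rows make up. A row lasts 1/12 s, in which the tool goes at most 41.7 mm and 7.16 degrees, less where a joint would pass 70% of its speed; a pose out of reach is approached as far as the arm can. A call with a gripper value outside its range is refused whole. The fingers move at their own pace and stop on an object; "newtons" is the grip in N (left out, the last holds). Time passes only in rows, so rows that repeat a pose let the fingers close. It gives the time, the measured TCP pose, the force, the opening and the grip force at its end, in the units of the state.
- status.get_obs(): the state, without advancing time (a new reading comes with each control period).
- get_image(name): name is "side" or "top" or "wrist"; returns a dict with "img" (420x560x3 uint8, blue, green, red), "z_map" (420x560 float32, m along the optical axis (not along the pixel's ray), 0 where there is no reading), "vertical_fov" (degrees; the focal length in pixels is half the picture's height over the tangent of half this angle, whatever the lens; pixels are square), "cx", "cy" (the principal point, pixels), "rvec" (rotation vector, rad) and "tvec" (3), from world to camera coordinates, as OpenCV has them; the wrist camera has in their place "T_tool_cam" (4x4, takes a point from camera to tool coordinates, whose origin is the TCP and whose axes are the flange's). Camera axes: x right, y down, z forward; pixel columns grow to the right and rows downward; lengths in m; the calibration is good to about 2 mm. A picture is of the moment at which its call begins: read the wrist's pose just before it.
- ticket.hand_in(): hands the job in; it is judged then, once.
The state is a dict: "time_s": time; "q": joint angles; "joint_velocities": joint speeds; "effort": joint torques, N m; "tcp_pos": TCP position; "orientation": TCP orientation; "contact_force": force on the tool from outside, world axes, zero at the start; "ft_torque": the same for the moment, N m; "opening": opening from 0.0 (shut) to 1.0 (fully open); "gripper_force": force on a finger pad.
Only numpy, scipy, OpenCV 4.12 (cv2) and the standard library are available. Lean on these libraries where they do the work, as an engineer would, in place of code of your own. Each camera call takes 0.05 s, during which the arm holds its last target. There are 200 camera calls.

## Task

Move the four supplies (green-capped jar, clear jar, dropper bottle and thread spool) from the coloured pads of the old plywood rack into the grey steel rack, one standing upright in each pocket. Keep their order of use: as seen from the robot, the leftmost one on the old rack goes into the pocket next to the red end cap, the second from the left into the next pocket, and so on to the rightmost, farthest from the red end. Do not tip any of them over on the way.

Things in the scene. Friction and masses are not known exactly. Their poses are not given: they have to be found in the camera images.
- pigment_jar: Upright round jar with a green screw cap and a pale label, 46 mm across, 106 mm tall (cap: top 20 mm). Rigid, closed, about 0.11 kg, straight-sided: grip it near the top, about 80 mm up. Origin: centre of its underside; z up its axis.
- jar_empty: Upright round clear glass jar with a whitish lid, 64 mm across (lid: top 11 mm), body about 60 mm across, 97 mm tall, rigid, closed, about 0.36 kg: grip it near the top, about 78 mm up. Origin: centre of its underside; z up its axis.
- dropper_bottle: Upright amber bottle with a dark dropper top: body 33 mm across and 70 mm tall, collar 24 mm across to 77 mm, bulb 13 mm across to 102 mm. About 0.07 kg: grip the upper part of the body, about 60 mm up. Origin: centre of its underside; z up its axis.
- thread_spool: Upright orange thread spool, 43 mm across, 47 mm tall, slightly waisted, about 0.04 kg: grip it around 35 mm up. Origin: centre of its underside; z up its axis.
- pad_blue: Blue rubber disc pad, 80 mm across, 4 mm thick, fixed on the deck of the old plywood rack; the green-capped jar stands on it at the start, roughly central. Origin: centre of its underside, 88 mm above the bench top (so things start with their undersides at 92 mm). x: across the rack, away from the robot; y: along the row, to the robot's left. The four pads stand 94 mm apart in one row, in any order.
- pad_green: Green rubber disc pad, 80 mm across, 4 mm thick, fixed on the deck of the old plywood rack; the clear jar stands on it at the start, roughly central. Origin: centre of its underside, 88 mm above the bench top (so things start with their undersides at 92 mm). x: across the rack, away from the robot; y: along the row, to the robot's left. The four pads stand 94 mm apart in one row, in any order.
- pad_yellow: Yellow rubber disc pad, 80 mm across, 4 mm thick, fixed on the deck of the old plywood rack; the dropper bottle stands on it at the start, roughly central. Origin: centre of its underside, 88 mm above the bench top (so things start with their undersides at 92 mm). x: across the rack, away from the robot; y: along the row, to the robot's left. The four pads stand 94 mm apart in one row, in any order.
- pad_white: White rubber disc pad, 80 mm across, 4 mm thick, fixed on the deck of the old plywood rack; the thread spool stands on it at the start, roughly central. Origin: centre of its underside, 88 mm above the bench top (so things start with their undersides at 92 mm). x: across the rack, away from the robot; y: along the row, to the robot's left. The four pads stand 94 mm apart in one row, in any order.
- new_rack: Grey sheet-steel rack, fixed, 92 mm deep (x), 380 mm long (y), on four 82 mm legs. Origin: on the bench top under its centre; x: across the rack, away from the robot; y: along the row, to the robot's left. Four square pockets in one row, centres at y = +141, +47, -47, -141 mm, x = 0; each 84 mm (x) by 90 mm (y) inside; floor 88 mm above the bench, walls 10 mm high above the floor, 4 mm thick.
- red_end: Red end cap of the grey rack, fixed to one or the other of its ends (the cap at the other end is grey): block 92 x 16 x 46 mm, its top 110 mm above the bench. Origin: centre of its underside, at y = +198 or -198 mm of the rack; the nearest pocket's centre is 57 mm from it, the following ones 94 mm farther each.
Things that resemble listed ones, but are neither listed nor needed, are in the scene too. Leave any purple or yellow look-alike of the dropper_bottle alone.

How it is judged:
By the outcome, as a careful person would: the job done as asked, in the order asked, and still so for the second after the job is handed in, with the robot touching nothing.
It also fails if it takes over 96 s, if anything falls off the work surface, if the arm or the gripper's body presses on something with over 40 N, if the wrist force passes 120 N, or if a joint passes its speed limit or range.

## Working session

There is one attempt and no reset: what is moved stays moved. The work goes in short steps, Python scripts to look and compute and a tool call to move; the robot and the scene stay as the last step left them, time stands still between calls to the robot, and variables do not carry over. Pictures are saved under pics/ and viewed, at most 14 in all, crops included, and the job is handed in when it is done.

Besides the shell and the picture viewer there is one more tool, called after "Emit:" as name(argument=value, ...) on one line, values as JSON. arm_command: Moves the arm, as the interface text tells. Its arguments: {"type":"object","properties":{"deltas":{"type":"array"},"newtons":{"type":"number"}},"required":["deltas"]}

```bash
mkdir -p pics; cat > h.py <<'E'
import numpy as np, cv2
from scipy.spatial.transform import Rotation as R
from cell import status,get_image,ticket,bot
def cam(n):
    o=status.get_obs(); d=get_image(n); h,w=d['img'].shape[:2]
    f=h/2/np.tan(np.radians(d['vertical_fov'])/2)
    if n=='wrist':
        T=np.eye(4);T[:3,:3]=R.from_quat(o['orientation']).as_matrix();T[:3,3]=o['tcp_pos'];T=T@np.array(d['T_tool_cam'])
    else:
        M=np.eye(4);M[:3,:3]=cv2.Rodrigues(np.array(d['rvec'],float))[0];M[:3,3]=np.ravel(d['tvec']);T=np.linalg.inv(M)
    v,u=np.mgrid[:h,:w];z=d['z_map']
    P=np.stack([(u-d['cx'])/f*z,(v-d['cy'])/f*z,z],-1)@T[:3,:3].T+T[:3,3]
    P[z==0]=np.nan
    return d['img'],P,(T,f,d['cx'],d['cy'])
def ray(c,u,v,z):
    T,f,cx,cy=c; r=T[:3,:3]@np.array([(u-cx)/f,(v-cy)/f,1]); return T[:3,3]+r*(z-T[2,3])/r[2]
E
python3 - <<'E'
from h import *
for n in('top','side'):
    i,P,c=cam(n); cv2.imwrite(f'pics/{n}0.png',i); np.savez(f'{n}0.npz',i=i,P=P,T=c[0],k=c[1:]); print(n,c[0][:3,3].round(3),c[0][:3,2].round(2))
print(status.get_obs())
E
```

```text
top [0.399 0.098 0.936] [ 0.11  0.   -0.99]
side [0.48  0.983 0.727] [ 0.03 -0.81 -0.59]
{'time_s': 0.1, 'q': array([-1.31097635e+00,  3.20212825e-01,  1.56555762e+00,  5.33191822e-06,
        1.25739317e+00, -2.00109253e-02]), 'joint_velocities': array([-0.00051291,  0.00085315, -0.00325997,  0.00042269,  0.00029218,
        0.0007685 ]), 'effort': array([ 4.67565424e-04, -4.13330913e+01, -2.32509488e+01,  7.28379842e-02,
        4.22287197e-02, -6.21620438e-05]), 'tcp_pos': array([ 0.15869087, -0.55219647,  0.21321282]), 'orientation': array([ 9.90227601e-01,  1.39458532e-01, -9.14402264e-05, -7.80146796e-04]), 'contact_force': array([ 0.37554616, -0.20619272, -0.17167705]), 'ft_torque': array([ 0.01599551,  0.03526981, -0.02401734]), 'gripper_force': 0.0, 'opening': 0.9989288367091526}
```

View pics/top0.png

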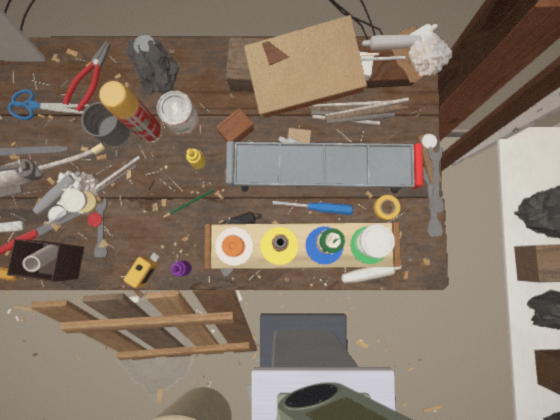

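View pics/side0.png

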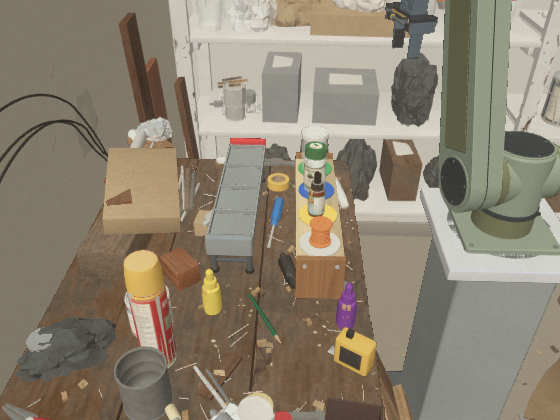

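Top view (up is +x, left is +y). Old rack, left to right:
- spool (234,246) on white
- dropper (280,244) on yellow
- green-capped jar (327,241) on blue
- clear jar (376,242) on green

The red cap is at the right end of the grey rack (418,165), i.e. −y. Dropper look-alikes are yellow (194,157) and purple (180,268). The white-lidded can (176,112) and jar (70,203) could be mistaken for the clear jar, and the yellow tape for the spool. The ones standing on the pads are the right ones.

```bash
python3 - <<'E'
from h import *
d=np.load('top0.npz');i=d['i'];P=d['P'];c=(d['T'],*d['k'])
hsv=cv2.cvtColor(i,cv2.COLOR_BGR2HSV)
# pads: hue masks, fitted by min circle on plane z=.092
def comp(m,seed,z,name):
    n,l,s,ce=cv2.connectedComponentsWithStats(m.astype(np.uint8))
    k=np.argmin(np.hypot(*(ce-seed).T)+1e3*(s[:,4]<15)+1e3*(np.arange(n)==0))
    q=np.argwhere(l==k)[:,::-1].astype(np.float32)
    (u,v),r=cv2.minEnclosingCircle(q)
    e=ray(c,u,v,z);e2=ray(c,u+r,v,z)
    pts=P[l==k]
    print(name,(round(u),round(v)),'xy',e.round(4),'r',round(abs(e[1]-e2[1]),4),'zmed',np.nanmedian(pts[:,2]).round(3),'medxy',np.nanmedian(pts[:,:2],axis=0).round(4)); return e
H,S,V=[hsv[...,k].astype(int) for k in range(3)]
X=P[...,2]
comp((H>100)&(H<125)&(S>150)&(X>.08)&(X<.11),(327,244),.092,'blue')
comp((H>20)&(H<34)&(S>150)&(X>.08)&(X<.11),(280,246),.092,'yellow')
comp((H>50)&(H<80)&(S>120)&(X>.08)&(X<.11),(372,246),.092,'green')
comp((S<40)&(V>170)&(X>.08)&(X<.1),(234,247),.092,'white')
def near(u,v,w=28):
    m=np.zeros(X.shape,bool);m[v-w:v+w,u-w:u+w]=1;return m
comp(near(234,246)&(X>.125)&(X<.145),(234,246),.139,'spool top')
comp(near(280,244)&(X>.15)&(X<.18),(280,244),.165,'drop shoulder/collar')
comp(near(280,244)&(X>.18),(280,244),.194,'drop bulb')
comp(near(330,241)&(X>.185)&(X<.21),(330,241),.198,'pig cap')
comp(near(376,242)&(X>.175)&(X<.2),(376,242),.189,'jar lid')
m=((H<8)|(H>172))&(S>150)&(X>.08)&(X<.13)
comp(m&near(418,165),(418,165),.110,'red')
m=near(325,165,110)&(abs(X-.098)<.02)&(P[...,0]>.45)&(S<80)
q=np.argwhere(m)[:,::-1].astype(np.float32)
n,l,s,ce=cv2.connectedComponentsWithStats(m.astype(np.uint8));k=1+np.argmax(s[1:,4])
W=P[l==k][:,:2].astype(np.float32)
W=W[np.isfinite(W[:,0])];print('rack',cv2.minAreaRect(W),np.percentile(P[l==k][:,2],[5,50,95]).round(3),np.percentile(W,[.5,99.5],axis=0))
print('max z around path',np.nanmax(X[100:260,200:420]))
j=np.load('side0.npz')['i'];cv2.imwrite('pics/side_crop.png',cv2.resize(j[110:280,190:370],None,fx=3.2,fy=3.2))
E
```

```text
blue (324, 245) xy [0.4266 0.0045 0.092 ] r 0.0373 zmed 0.092 medxy [0.4105 0.0206]
yellow (192, 153) xy [0.6231 0.285  0.092 ] r 0.0072 zmed 0.094 medxy [0.6224 0.2849]
green (364, 250) xy [ 0.4167 -0.0799  0.092 ] r 0.0333 zmed 0.093 medxy [ 0.4002 -0.0744]
white (234, 246) xy [0.4252 0.1921 0.092 ] r 0.0401 zmed 0.092 medxy [0.4248 0.1891]
spool top (232, 245) xy [0.4248 0.1897 0.139 ] r 0.0215 zmed 0.139 medxy [0.4254 0.1901]
drop shoulder/collar (280, 242) xy [0.4309 0.0961 0.165 ] r 0.016 zmed 0.159 medxy [0.4301 0.096 ]
drop bulb (280, 241) xy [0.4309 0.096  0.194 ] r 0.0066 zmed 0.19 medxy [0.431 0.096]
pig cap (332, 240) xy [0.4331 0.0007 0.198 ] r 0.023 zmed 0.198 medxy [0.4326 0.0011]
jar lid (377, 241) xy [ 0.4316 -0.0828  0.189 ] r 0.0324 zmed 0.189 medxy [ 0.4314 -0.0829]
red (417, 165) xy [ 0.5928 -0.1895  0.11  ] r 0.0462 zmed 0.109 medxy [ 0.5935 -0.1923]
rack ((0.5987282395362854, 0.011014416813850403), (0.3959123194217682, 0.09361454844474792), 89.20704650878906) [0.086 0.089 0.1  ] [[ 0.55114803 -0.18434087]
 [ 0.64493081  0.20639641]]
max z around path 0.20251733484465984
```

View pics/side_crop.png

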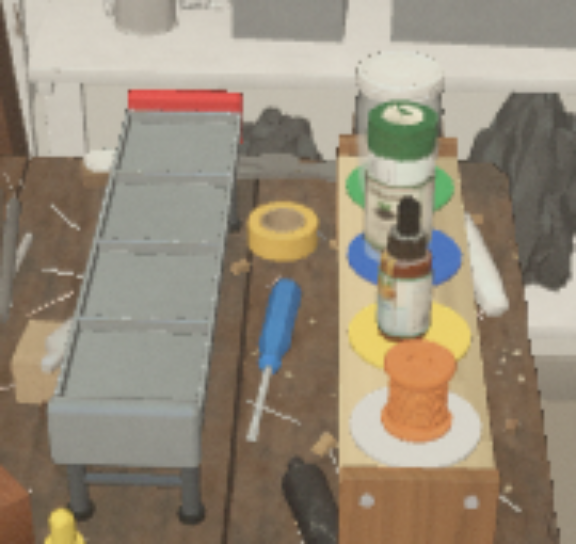

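The crop confirms all four choices: each stands on its stated pad, and the red cap is at the far (−y) end. Mapping: spool → y≈−.136, dropper → −.042, green-capped jar → +.052, clear jar → +.146. I'll lift, turn the tool so it closes along x, and measure the pockets.

Emit:
arm_command(deltas=[{"xyz": [0.0246, -0.0236, -0.0174], "rotation": [0, 0, -0.124], "jaw": -1}, {"xyz": [0.0492, -0.0472, -0.0348], "rotation": [0, 0, -0.248], "jaw": -1}, {"xyz": [0.0738, -0.0708, -0.0522], "rotation": [0, 0, -0.372], "jaw": -1}, {"xyz": [0.0984, -0.0944, -0.0696], "rotation": [0, 0, -0.496], "jaw": -1}, {"xyz": [0.123, -0.118, -0.087], "rotation": [0, 0, -0.62], "jaw": -1}], newtons=25)

```text
time_s: 0.52
tcp_pos: [0.2447, -0.4036, 0.3013]
orientation: [0.899, 0.437, 0.0, -0.0]
contact_force: [1.4, 0.5, -0.9]
opening: 1.001
gripper_force: 0.0
```

```bash
python3 - <<'E'
from h import *
d=np.load('top0.npz');P=d['P'];X=P[...,2]
# walls (z~.098) and floor (z~.088): pocket extents from floor points
F=P[(abs(X-.088)<.004)&(P[...,0]>.55)&(P[...,0]<.65)&(P[...,1]>-.19)&(P[...,1]<.20)]
for y in(.146,.052,-.042,-.136):
    q=F[abs(F[:,1]-y)<.042]; print(y,'x range',np.percentile(q[:,0],[1,99]).round(4))
Wl=P[(X>.0935)&(X<.104)&(P[...,0]>.575)&(P[...,0]<.62)&(P[...,1]>-.19)&(P[...,1]<.21)]
h,e=np.histogram(Wl[:,1],np.arange(-.19,.215,.004));print([(round(a,3),b) for a,b in zip(e,h) if b>3])
o=status.get_obs();print(o['time_s'],o['tcp_pos'],o['orientation'])
E
```

```text
0.146 x range [0.5543 0.6421]
0.052 x range [0.5588 0.6414]
-0.042 x range [0.5522 0.6397]
-0.136 x range [0.5565 0.6393]
[(np.float64(-0.19), np.int64(26)), (np.float64(-0.186), np.int64(40)), (np.float64(-0.094), np.int64(35)), (np.float64(-0.09), np.int64(15)), (np.float64(0.002), np.int64(42)), (np.float64(0.094), np.int64(42)), (np.float64(0.186), np.int64(18)), (np.float64(0.19), np.int64(40))]
0.5167 [ 0.24472353 -0.40358157  0.30129232] [ 8.99299556e-01  4.37332940e-01  5.37400390e-05 -4.53562638e-04]
```

Walls are at y≈−.187, −.091, .004, .096 and .190, so the pocket centres are y = .144, .050, −.044, −.138 with x≈.600 to .597 (94 mm apart, as given). Moving on to the clear jar.

Emit:
arm_command(deltas=[{"xyz": [0.0376, -0.0055, 0], "rotation": [0, 0, -0.124], "jaw": -1}, {"xyz": [0.0752, -0.011, 0], "rotation": [0, 0, -0.248], "jaw": -1}, {"xyz": [0.1128, -0.0165, 0], "rotation": [0, 0, -0.372], "jaw": -1}, {"xyz": [0.1504, -0.022, 0], "rotation": [0, 0, -0.496], "jaw": -1}, {"xyz": [0.188, -0.0275, 0], "rotation": [0, 0, -0.62], "jaw": -1}])

```text
time_s: 0.93
tcp_pos: [0.34, -0.2391, 0.3008]
orientation: [0.723, 0.691, -0.0, -0.0]
contact_force: [0.3, -0.5, -0.3]
opening: 0.999
gripper_force: 0.0
```

Emit:
arm_command(deltas=[{"xyz": [0.04, 0.022, 0], "rotation": [0, 0, -0.051], "jaw": -1}, {"xyz": [0.08, 0.044, 0], "rotation": [0, 0, -0.051], "jaw": -1}, {"xyz": [0.12, 0.066, 0], "rotation": [0, 0, -0.051], "jaw": -1}, {"xyz": [0.15, 0.082, 0], "rotation": [0, 0, -0.051], "jaw": -1}, {"xyz": [0.15, 0.082, 0], "rotation": [0, 0, -0.051], "jaw": -1}])

```text
time_s: 1.35
tcp_pos: [0.4317, -0.09, 0.3005]
orientation: [0.705, 0.709, 0.001, -0.001]
contact_force: [-0.5, 0.0, 0.4]
opening: 0.998
gripper_force: 0.0
```

```bash
python3 - <<'E'
from h import *
i,P,c=cam('wrist');j,_,_=cam('side');cv2.imwrite('pics/w1.png',np.hstack([cv2.resize(i,(400,300)),cv2.resize(j,(400,300))]))
X=P[...,2]
for n,lo,hi,y in(('jar',.183,.195,-.083),('pig',.19,.205,.001)):
    q=P[(X>lo)&(X<hi)&(abs(P[...,1]-y)<.04)&(abs(P[...,0]-.43)<.05)]
    if len(q)>10: print(n,len(q),cv2.minEnclosingCircle(q[:,:2].astype(np.float32)))
o=status.get_obs();print(o['time_s'],o['tcp_pos'],o['orientation'],o['q'].round(2))
E
```

```text
jar 3715 ((0.43004846572875977, -0.08382175862789154), 0.03170245885848999)
pig 2535 ((0.4306582510471344, -0.0003882671007886529), 0.02306511253118515)
1.45 [ 0.42956211 -0.09402363  0.30044601] [ 7.05636647e-01  7.08573522e-01 -5.66040337e-04 -4.07304553e-04] [-0.24  0.06  1.68 -0.    1.4  -0.25]
```

View pics/w1.png

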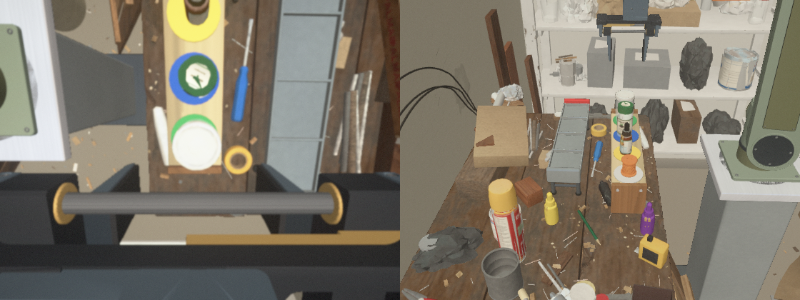

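The wrist view (left half) shows the clear jar just ahead of the fingers with the green-capped jar beyond it. Side view (right half): the gripper body lies along x, so neighbours are clear. The wrist measurement agrees with the top one to 2 mm. Descending on the clear jar and gripping.

Emit:
arm_command(deltas=[{"xyz": [0.0105, 0.001, 0.02], "rotation": [0, 0, 0], "jaw": -1}, {"xyz": [0.0105, 0.001, 0.055], "rotation": [0, 0, 0], "jaw": -1}, {"xyz": [0.0105, 0.001, 0.09], "rotation": [0, 0, 0], "jaw": -1}, {"xyz": [0.0105, 0.001, 0.125], "rotation": [0, 0, 0], "jaw": -1}, {"xyz": [0.0105, 0.001, 0.149], "rotation": [0, 0, 0], "jaw": -1}])

```text
time_s: 1.87
tcp_pos: [0.4277, -0.0862, 0.1492]
orientation: [0.708, 0.706, -0.001, -0.001]
contact_force: [-0.4, -0.9, -0.7]
opening: 0.999
gripper_force: 0.0
```

Emit:
arm_command(deltas=[{"xyz": [0, 0, 0], "rotation": [0, 0, 0], "jaw": -1}, {"xyz": [0, 0, 0], "rotation": [0, 0, 0], "jaw": 1}, {"xyz": [0, 0, 0], "rotation": [0, 0, 0], "jaw": 1}, {"xyz": [0, 0, 0], "rotation": [0, 0, 0], "jaw": 1}, {"xyz": [0, 0, 0], "rotation": [0, 0, 0], "jaw": 1}], newtons=30)

```text
time_s: 2.28
tcp_pos: [0.4314, -0.0854, 0.1537]
orientation: [0.707, 0.707, 0.001, 0.002]
contact_force: [-0.1, 0.2, 0.0]
opening: 0.738
gripper_force: 0.0
```

Emit:
arm_command(deltas=[{"xyz": [0, 0, 0], "rotation": [0, 0, 0], "jaw": 1}, {"xyz": [0, 0, 0], "rotation": [0, 0, 0], "jaw": 1}, {"xyz": [0, 0, 0], "rotation": [0, 0, 0], "jaw": 1}, {"xyz": [0, 0, 0], "rotation": [0, 0, 0], "jaw": 1}, {"xyz": [0, 0, 0], "rotation": [0, 0, 0], "jaw": 1}])

```text
time_s: 2.7
tcp_pos: [0.4311, -0.0851, 0.1533]
orientation: [0.707, 0.707, 0.0, 0.001]
contact_force: [-1.8, -0.1, 5.7]
opening: 0.688
gripper_force: 30.0
```

Holding at 62.6 mm opening with 30 N, which matches the body/lid size. Lifting and carrying to the leftmost pocket (.600, .144).

Emit:
arm_command(deltas=[{"xyz": [0, 0, -0.02], "rotation": [0, 0, 0], "jaw": 1}, {"xyz": [0, 0, -0.05], "rotation": [0, 0, 0], "jaw": 1}, {"xyz": [0, 0, -0.085], "rotation": [0, 0, 0], "jaw": 1}, {"xyz": [0, 0, -0.12], "rotation": [0, 0, 0], "jaw": 1}, {"xyz": [0, 0, -0.15], "rotation": [0, 0, 0], "jaw": 1}])

```text
time_s: 3.12
tcp_pos: [0.43, -0.0846, 0.3038]
orientation: [0.707, 0.707, 0.0, 0.0]
contact_force: [1.1, -0.4, -4.0]
opening: 0.687
gripper_force: 30.0
```

Emit:
arm_command(deltas=[{"xyz": [0.018, 0.014, 0], "rotation": [0, 0, 0], "jaw": 1}, {"xyz": [0.042, 0.031, 0], "rotation": [0, 0, 0], "jaw": 1}, {"xyz": [0.066, 0.049, 0], "rotation": [0, 0, 0], "jaw": 1}, {"xyz": [0.09, 0.067, 0], "rotation": [0, 0, 0], "jaw": 1}, {"xyz": [0.114, 0.085, 0], "rotation": [0, 0, 0], "jaw": 1}])

```text
time_s: 3.53
tcp_pos: [0.5154, 0.0305, 0.3014]
orientation: [0.707, 0.707, -0.001, -0.0]
contact_force: [0.8, -0.6, -4.1]
opening: 0.683
gripper_force: 30.0
```

Emit:
arm_command(deltas=[{"xyz": [0.024, 0.018, 0], "rotation": [0, 0, 0], "jaw": 1}, {"xyz": [0.05, 0.037, 0], "rotation": [0, 0, 0], "jaw": 1}, {"xyz": [0.075, 0.055, 0], "rotation": [0, 0, 0], "jaw": 1}, {"xyz": [0.1, 0.073, 0], "rotation": [0, 0, 0], "jaw": 1}, {"xyz": [0.115, 0.084, 0], "rotation": [0, 0, 0], "jaw": 1}])

```text
time_s: 3.95
tcp_pos: [0.6003, 0.1471, 0.3004]
orientation: [0.706, 0.708, -0.0, -0.001]
contact_force: [-0.5, -0.9, -4.3]
opening: 0.684
gripper_force: 30.0
```

Emit:
arm_command(deltas=[{"xyz": [0, 0, 0], "rotation": [0, 0, 0], "jaw": 1}, {"xyz": [0, 0, 0], "rotation": [0, 0, 0], "jaw": 1}, {"xyz": [0, 0, 0], "rotation": [0, 0, 0], "jaw": 1}])

```text
time_s: 4.2
tcp_pos: [0.5986, 0.1438, 0.3011]
orientation: [0.707, 0.707, -0.001, -0.0]
contact_force: [-0.3, -0.3, -3.0]
opening: 0.689
gripper_force: 30.0
```

Emit:
arm_command(deltas=[{"xyz": [0, 0.001, 0.03], "rotation": [0, 0, 0], "jaw": 1}, {"xyz": [0, 0.001, 0.065], "rotation": [0, 0, 0], "jaw": 1}, {"xyz": [0, 0.001, 0.1], "rotation": [0, 0, 0], "jaw": 1}, {"xyz": [0, 0.001, 0.13], "rotation": [0, 0, 0], "jaw": 1}, {"xyz": [0, 0.001, 0.14], "rotation": [0, 0, 0], "jaw": 1}])

```text
time_s: 4.62
tcp_pos: [0.5965, 0.1423, 0.1572]
orientation: [0.708, 0.707, -0.004, -0.002]
contact_force: [-1.5, -0.1, -4.6]
opening: 0.689
gripper_force: 30.0
```

Emit:
arm_command(deltas=[{"xyz": [0, 0, 0.004], "rotation": [0, 0, 0], "jaw": 1}, {"xyz": [0, 0, 0.008], "rotation": [0, 0, 0], "jaw": 1}, {"xyz": [0, 0, 0.01], "rotation": [0, 0, 0], "jaw": 1}, {"xyz": [0, 0, 0.01], "rotation": [0, 0, 0], "jaw": 1}])

```text
time_s: 4.95
tcp_pos: [0.6013, 0.1442, 0.1536]
orientation: [0.707, 0.707, 0.001, 0.001]
contact_force: [-0.8, 0.3, -3.4]
opening: 0.682
gripper_force: 30.0
```

Emit:
arm_command(deltas=[{"xyz": [0, 0, 0.002], "rotation": [0, 0, 0], "jaw": 1}, {"xyz": [0, 0, 0.003], "rotation": [0, 0, 0], "jaw": 1}, {"xyz": [0, 0, 0.003], "rotation": [0, 0, 0], "jaw": 1}])

```text
time_s: 5.2
tcp_pos: [0.6006, 0.1443, 0.1495]
orientation: [0.707, 0.707, 0.0, 0.0]
contact_force: [-0.3, -0.5, -2.9]
opening: 0.686
gripper_force: 30.0
```

Emit:
arm_command(deltas=[{"xyz": [0, 0, 0.001], "rotation": [0, 0, 0], "jaw": 1}, {"xyz": [0, 0, 0.002], "rotation": [0, 0, 0], "jaw": 1}, {"xyz": [0, 0, 0.002], "rotation": [0, 0, 0], "jaw": 1}])

```text
time_s: 5.45
tcp_pos: [0.6006, 0.1444, 0.1494]
orientation: [0.707, 0.707, 0.001, 0.001]
contact_force: [-3.9, -0.7, 7.8]
opening: 0.686
gripper_force: 30.0
```

Contact at z=.1495, as predicted. Releasing, rising, and heading for the green-capped jar at (.432, .000).

Emit:
arm_command(deltas=[{"xyz": [0, 0, -0.001], "rotation": [0, 0, 0], "jaw": -1}, {"xyz": [0, 0, -0.001], "rotation": [0, 0, 0], "jaw": -1}, {"xyz": [0, 0, -0.001], "rotation": [0, 0, 0], "jaw": -1}, {"xyz": [0, 0, -0.001], "rotation": [0, 0, 0], "jaw": -1}, {"xyz": [0, 0, -0.001], "rotation": [0, 0, 0], "jaw": -1}])

```text
time_s: 5.87
tcp_pos: [0.6004, 0.1442, 0.1478]
orientation: [0.707, 0.707, -0.0, 0.0]
contact_force: [-1.0, 0.1, -0.3]
opening: 0.993
gripper_force: 0.0
```

Emit:
arm_command(deltas=[{"xyz": [0, 0, -0.01], "rotation": [0, 0, 0], "jaw": -1}, {"xyz": [0, 0, -0.04], "rotation": [0, 0, 0], "jaw": -1}, {"xyz": [0, 0, -0.08], "rotation": [0, 0, 0], "jaw": -1}, {"xyz": [0, 0, -0.12], "rotation": [0, 0, 0], "jaw": -1}, {"xyz": [0, 0, -0.15], "rotation": [0, 0, 0], "jaw": -1}])

```text
time_s: 6.28
tcp_pos: [0.6009, 0.1443, 0.3023]
orientation: [0.707, 0.707, 0.002, 0.001]
contact_force: [1.8, -0.2, 0.1]
opening: 1.0
gripper_force: 0.0
```

Emit:
arm_command(deltas=[{"xyz": [-0.025, -0.029, 0], "rotation": [0, 0, 0], "jaw": -1}, {"xyz": [-0.05, -0.058, 0], "rotation": [0, 0, 0], "jaw": -1}, {"xyz": [-0.075, -0.087, 0], "rotation": [0, 0, 0], "jaw": -1}, {"xyz": [-0.1, -0.116, 0], "rotation": [0, 0, 0], "jaw": -1}, {"xyz": [-0.125, -0.145, 0], "rotation": [0, 0, 0], "jaw": -1}])

```text
time_s: 6.7
tcp_pos: [0.4538, 0.0183, 0.2986]
orientation: [0.707, 0.707, 0.0, 0.0]
contact_force: [0.6, -0.3, 0.3]
opening: 1.003
gripper_force: 0.0
```

Emit:
arm_command(deltas=[{"xyz": [-0.0185, -0.0235, 0], "rotation": [0, 0, 0], "jaw": -1}, {"xyz": [-0.0185, -0.0235, 0], "rotation": [0, 0, 0], "jaw": -1}, {"xyz": [-0.0185, -0.0235, 0], "rotation": [0, 0, 0], "jaw": -1}, {"xyz": [-0.0185, -0.0235, 0], "rotation": [0, 0, 0], "jaw": -1}])

```text
time_s: 7.03
tcp_pos: [0.4325, 0.0009, 0.2987]
orientation: [0.707, 0.707, 0.001, 0.001]
contact_force: [-0.5, 0.9, -0.3]
opening: 1.0
gripper_force: 0.0
```

```bash
cat > look.py <<'E'
from h import *
i,P,c=cam('top');X=P[...,2]
for n,lo,hi in(('jar',.17,.193),('pig',.193,.208),('drop',.15,.18),('spool',.125,.147)):
    h=.5
    for nm,(y0,x0) in {'old':(None,.43),'new':(None,.6)}.items():
        m=((X>lo)&(X<hi)&(abs(P[...,0]-x0)<.05)&(P[...,1]>-.2)&(P[...,1]<.22)).astype(np.uint8)
        k,l,s,_=cv2.connectedComponentsWithStats(m)
        for a in range(1,k):
            if s[a,4]>30:
                (x,y),r=cv2.minEnclosingCircle(P[l==a][:,:2].astype(np.float32));print(n,nm,round(x,3),round(y,3),'r',round(r,3),'z',np.nanmedian(X[l==a]).round(3))
o=status.get_obs();print(o['time_s'],o['tcp_pos'].round(4),o['orientation'].round(4),o['q'].round(2))
cv2.imwrite('pics/t.png',i)
E
python3 look.py
```

```text
jar old 0.431 0.096 r 0.011 z 0.189
jar new 0.601 0.145 r 0.032 z 0.185
pig old 0.432 0.013 r 0.017 z 0.198
drop old 0.433 0.01 r 0.021 z 0.16
drop old 0.431 0.096 r 0.016 z 0.158
drop new 0.588 0.143 r 0.028 z 0.16
spool old 0.425 0.19 r 0.022 z 0.139
spool new 0.582 0.143 r 0.023 z 0.138
7.0833 [0.4327 0.0011 0.2984] [7.070e-01 7.072e-01 5.000e-04 3.000e-04] [-0.02  0.04  1.7   0.    1.39 -0.02]
```

The clear jar stands in its pocket (lid centre .601, .145, top z .185). Now the green-capped jar.

Emit:
arm_command(deltas=[{"xyz": [-0.001, 0, 0.03], "rotation": [0, 0, 0], "jaw": -1}, {"xyz": [-0.001, 0, 0.065], "rotation": [0, 0, 0], "jaw": -1}, {"xyz": [-0.001, 0, 0.1], "rotation": [0, 0, 0], "jaw": -1}, {"xyz": [-0.001, 0, 0.13], "rotation": [0, 0, 0], "jaw": -1}, {"xyz": [-0.001, 0, 0.145], "rotation": [0, 0, 0], "jaw": -1}])

```text
time_s: 7.5
tcp_pos: [0.4305, 0.0005, 0.1492]
orientation: [0.707, 0.708, -0.002, -0.002]
contact_force: [-0.3, -0.7, -0.0]
opening: 1.0
gripper_force: 0.0
```

Emit:
arm_command(deltas=[{"xyz": [0, 0, 0], "rotation": [0, 0, 0], "jaw": 0.1}, {"xyz": [0, 0, 0], "rotation": [0, 0, 0], "jaw": 1}, {"xyz": [0, 0, 0], "rotation": [0, 0, 0], "jaw": 1}, {"xyz": [0, 0, 0], "rotation": [0, 0, 0], "jaw": 1}, {"xyz": [0, 0, 0], "rotation": [0, 0, 0], "jaw": 1}], newtons=20)

```text
time_s: 7.92
tcp_pos: [0.433, -0.0002, 0.1542]
orientation: [0.707, 0.707, 0.001, 0.001]
contact_force: [-0.2, -0.3, 1.0]
opening: 0.668
gripper_force: 0.0
```

Emit:
arm_command(deltas=[{"xyz": [0, 0, 0], "rotation": [0, 0, 0], "jaw": 1}, {"xyz": [0, 0, 0], "rotation": [0, 0, 0], "jaw": 1}, {"xyz": [0, 0, 0], "rotation": [0, 0, 0], "jaw": 1}, {"xyz": [0, 0, 0], "rotation": [0, 0, 0], "jaw": 1}, {"xyz": [0, 0, 0], "rotation": [0, 0, 0], "jaw": 1}])

```text
time_s: 8.33
tcp_pos: [0.432, -0.0003, 0.1534]
orientation: [0.707, 0.707, 0.0, 0.0]
contact_force: [-1.7, -0.8, 4.4]
opening: 0.496
gripper_force: 20.0
```

Emit:
arm_command(deltas=[{"xyz": [0, 0, -0.02], "rotation": [0, 0, 0], "jaw": 1}, {"xyz": [0, 0, -0.05], "rotation": [0, 0, 0], "jaw": 1}, {"xyz": [0, 0, -0.085], "rotation": [0, 0, 0], "jaw": 1}, {"xyz": [0, 0, -0.12], "rotation": [0, 0, 0], "jaw": 1}, {"xyz": [0, 0, -0.147], "rotation": [0, 0, 0], "jaw": 1}])

```text
time_s: 8.75
tcp_pos: [0.4321, -0.0003, 0.3022]
orientation: [0.707, 0.707, 0.001, 0.001]
contact_force: [-0.1, 0.4, -1.0]
opening: 0.497
gripper_force: 20.0
```

Emit:
arm_command(deltas=[{"xyz": [0.005, 0.017, 0], "rotation": [0, 0, 0], "jaw": 1}, {"xyz": [0.013, 0.042, 0], "rotation": [0, 0, 0], "jaw": 1}, {"xyz": [0.021, 0.07, 0], "rotation": [0, 0, 0], "jaw": 1}, {"xyz": [0.029, 0.098, 0], "rotation": [0, 0, 0], "jaw": 1}, {"xyz": [0.037, 0.125, 0], "rotation": [0, 0, 0], "jaw": 1}])

```text
time_s: 9.17
tcp_pos: [0.5579, 0.037, 0.2993]
orientation: [0.707, 0.707, -0.0, -0.0]
contact_force: [0.6, -0.9, -0.7]
opening: 0.497
gripper_force: 20.0
```

Emit:
arm_command(deltas=[{"xyz": [0.008, 0.025, 0], "rotation": [0, 0, 0], "jaw": 1}, {"xyz": [0.013, 0.042, 0], "rotation": [0, 0, 0], "jaw": 1}, {"xyz": [0.013, 0.042, 0], "rotation": [0, 0, 0], "jaw": 1}, {"xyz": [0.013, 0.042, 0], "rotation": [0, 0, 0], "jaw": 1}, {"xyz": [0.013, 0.042, 0], "rotation": [0, 0, 0], "jaw": 1}])

```text
time_s: 9.58
tcp_pos: [0.5979, 0.0494, 0.2994]
orientation: [0.707, 0.707, -0.001, -0.001]
contact_force: [0.3, 0.0, -1.1]
opening: 0.494
gripper_force: 20.0
```

Emit:
arm_command(deltas=[{"xyz": [0, 0, 0.03], "rotation": [0, 0, 0], "jaw": 1}, {"xyz": [0, 0, 0.065], "rotation": [0, 0, 0], "jaw": 1}, {"xyz": [0, 0, 0.1], "rotation": [0, 0, 0], "jaw": 1}, {"xyz": [0, 0, 0.13], "rotation": [0, 0, 0], "jaw": 1}, {"xyz": [0, 0, 0.14], "rotation": [0, 0, 0], "jaw": 1}])

```text
time_s: 10.0
tcp_pos: [0.5947, 0.049, 0.1557]
orientation: [0.707, 0.707, -0.003, -0.003]
contact_force: [-0.7, -0.1, -1.9]
opening: 0.502
gripper_force: 20.0
```

Emit:
arm_command(deltas=[{"xyz": [0, 0, 0.003], "rotation": [0, 0, 0], "jaw": 1}, {"xyz": [0, 0, 0.005], "rotation": [0, 0, 0], "jaw": 1}, {"xyz": [0, 0, 0.007], "rotation": [0, 0, 0], "jaw": 1}, {"xyz": [0, 0, 0.007], "rotation": [0, 0, 0], "jaw": 1}, {"xyz": [0, 0, 0.007], "rotation": [0, 0, 0], "jaw": 1}])

```text
time_s: 10.42
tcp_pos: [0.5997, 0.0497, 0.1546]
orientation: [0.707, 0.707, 0.001, 0.001]
contact_force: [-0.1, -0.1, -0.6]
opening: 0.496
gripper_force: 20.0
```

Emit:
arm_command(deltas=[{"xyz": [0, 0, 0.002], "rotation": [0, 0, 0], "jaw": 1}, {"xyz": [0, 0, 0.004], "rotation": [0, 0, 0], "jaw": 1}, {"xyz": [0, 0, 0.004], "rotation": [0, 0, 0], "jaw": 1}, {"xyz": [0, 0, 0.004], "rotation": [0, 0, 0], "jaw": 1}])

```text
time_s: 10.75
tcp_pos: [0.5992, 0.0497, 0.1494]
orientation: [0.707, 0.707, 0.0, 0.0]
contact_force: [0.6, -0.2, 1.7]
opening: 0.497
gripper_force: 20.0
```

Touching down at z=.1494. Releasing, then on to the dropper bottle at (.431, .096).

Emit:
arm_command(deltas=[{"xyz": [0, 0, 0], "rotation": [0, 0, 0], "jaw": -1}, {"xyz": [0, 0, 0], "rotation": [0, 0, 0], "jaw": -1}, {"xyz": [0, 0, 0], "rotation": [0, 0, 0], "jaw": -1}, {"xyz": [0, 0, 0], "rotation": [0, 0, 0], "jaw": -1}, {"xyz": [0, 0, 0], "rotation": [0, 0, 0], "jaw": -1}])

```text
time_s: 11.17
tcp_pos: [0.5988, 0.0497, 0.1488]
orientation: [0.707, 0.707, -0.0, -0.0]
contact_force: [0.5, -0.5, -0.8]
opening: 0.826
gripper_force: 0.0
```

Emit:
arm_command(deltas=[{"xyz": [0, 0, -0.01], "rotation": [0, 0, 0], "jaw": -1}, {"xyz": [0, 0, -0.04], "rotation": [0, 0, 0], "jaw": -1}, {"xyz": [0, 0, -0.08], "rotation": [0, 0, 0], "jaw": -1}, {"xyz": [0, 0, -0.12], "rotation": [0, 0, 0], "jaw": -1}, {"xyz": [0, 0, -0.15], "rotation": [0, 0, 0], "jaw": -1}])

```text
time_s: 11.58
tcp_pos: [0.5993, 0.0498, 0.3034]
orientation: [0.707, 0.707, 0.002, 0.001]
contact_force: [0.4, -0.3, -0.3]
opening: 0.997
gripper_force: 0.0
```

Emit:
arm_command(deltas=[{"xyz": [0.01, -0.036, 0], "rotation": [0, 0, 0], "jaw": -1}, {"xyz": [0.02, -0.072, 0], "rotation": [0, 0, 0], "jaw": -1}, {"xyz": [0.03, -0.108, 0], "rotation": [0, 0, 0], "jaw": -1}, {"xyz": [0.04, -0.144, 0], "rotation": [0, 0, 0], "jaw": -1}, {"xyz": [0.046, -0.168, 0], "rotation": [0, 0, 0], "jaw": -1}])

```text
time_s: 12.0
tcp_pos: [0.4276, 0.0961, 0.2999]
orientation: [0.707, 0.707, 0.0, -0.0]
contact_force: [0.2, -0.6, -0.0]
opening: 0.999
gripper_force: 0.0
```

Emit:
arm_command(deltas=[{"xyz": [0, 0, 0], "rotation": [0, 0, 0], "jaw": -1}, {"xyz": [0, 0, 0], "rotation": [0, 0, 0], "jaw": -1}, {"xyz": [0, 0, 0], "rotation": [0, 0, 0], "jaw": -1}, {"xyz": [0, 0, 0], "rotation": [0, 0, 0], "jaw": -1}])

```text
time_s: 12.33
tcp_pos: [0.4319, 0.0955, 0.2991]
orientation: [0.707, 0.707, 0.0, 0.0]
contact_force: [-0.0, -1.0, 0.2]
opening: 0.999
gripper_force: 0.0
```

```bash
python3 look.py
```

```text
jar new 0.601 0.145 r 0.032 z 0.185
pig new 0.601 0.05 r 0.022 z 0.195
12.3833 [0.4319 0.0955 0.2989] [ 7.074e-01  7.069e-01 -0.000e+00  1.000e-04] [ 0.19  0.06  1.68 -0.    1.4   0.19]
```

Emit:
arm_command(deltas=[{"xyz": [0.0005, -0.001, 0.03], "rotation": [0, 0, 0], "jaw": -1}, {"xyz": [0.0005, -0.001, 0.07], "rotation": [0, 0, 0], "jaw": -1}, {"xyz": [0.0005, -0.001, 0.11], "rotation": [0, 0, 0], "jaw": -1}, {"xyz": [0.0005, -0.001, 0.145], "rotation": [0, 0, 0], "jaw": -1}, {"xyz": [0.0005, -0.001, 0.165], "rotation": [0, 0, 0], "jaw": -1}])

```text
time_s: 12.8
tcp_pos: [0.4282, 0.0954, 0.13]
orientation: [0.707, 0.707, -0.003, -0.002]
contact_force: [0.1, -0.0, 0.3]
opening: 0.997
gripper_force: 0.0
```

Emit:
arm_command(deltas=[{"xyz": [0, 0, 0], "rotation": [0, 0, 0], "jaw": -1}, {"xyz": [0, 0, 0], "rotation": [0, 0, 0], "jaw": 0.2}, {"xyz": [0, 0, 0], "rotation": [0, 0, 0], "jaw": 0.2}, {"xyz": [0, 0, 0], "rotation": [0, 0, 0], "jaw": 0.2}, {"xyz": [0, 0, 0], "rotation": [0, 0, 0], "jaw": 0.2}], newtons=12)

```text
time_s: 13.22
tcp_pos: [0.4312, 0.0964, 0.1355]
orientation: [0.707, 0.707, 0.001, 0.001]
contact_force: [0.8, -0.6, -0.1]
opening: 0.738
gripper_force: 0.0
```

Emit:
arm_command(deltas=[{"xyz": [0, 0, 0], "rotation": [0, 0, 0], "jaw": 1}, {"xyz": [0, 0, 0], "rotation": [0, 0, 0], "jaw": 1}, {"xyz": [0, 0, 0], "rotation": [0, 0, 0], "jaw": 1}, {"xyz": [0, 0, 0], "rotation": [0, 0, 0], "jaw": 1}, {"xyz": [0, 0, 0], "rotation": [0, 0, 0], "jaw": 1}])

```text
time_s: 13.63
tcp_pos: [0.4298, 0.0962, 0.134]
orientation: [0.707, 0.707, 0.0, 0.0]
contact_force: [-0.9, -0.2, -0.1]
opening: 0.372
gripper_force: 0.0
```

Emit:
arm_command(deltas=[{"xyz": [0, 0, 0], "rotation": [0, 0, 0], "jaw": 1}, {"xyz": [0, 0, 0], "rotation": [0, 0, 0], "jaw": 1}, {"xyz": [0, 0, 0], "rotation": [0, 0, 0], "jaw": 1}, {"xyz": [0, 0, 0], "rotation": [0, 0, 0], "jaw": 1}])

```text
time_s: 13.97
tcp_pos: [0.4298, 0.0962, 0.134]
orientation: [0.707, 0.707, -0.0, 0.0]
contact_force: [-0.7, 0.0, 2.0]
opening: 0.346
gripper_force: 12.0
```

Emit:
arm_command(deltas=[{"xyz": [0, 0, -0.02], "rotation": [0, 0, 0], "jaw": 1}, {"xyz": [0, 0, -0.055], "rotation": [0, 0, 0], "jaw": 1}, {"xyz": [0, 0, -0.095], "rotation": [0, 0, 0], "jaw": 1}, {"xyz": [0, 0, -0.13], "rotation": [0, 0, 0], "jaw": 1}, {"xyz": [0, 0, -0.156], "rotation": [0, 0, 0], "jaw": 1}])

```text
time_s: 14.38
tcp_pos: [0.4304, 0.0963, 0.293]
orientation: [0.707, 0.707, 0.002, 0.001]
contact_force: [0.9, 1.1, -0.7]
opening: 0.345
gripper_force: 12.0
```

Emit:
arm_command(deltas=[{"xyz": [-0.01, 0.012, 0], "rotation": [0, 0, 0], "jaw": 1}, {"xyz": [-0.03, 0.036, 0], "rotation": [0, 0, 0], "jaw": 1}, {"xyz": [-0.05, 0.06, 0], "rotation": [0, 0, 0], "jaw": 1}, {"xyz": [-0.07, 0.084, 0], "rotation": [0, 0, 0], "jaw": 1}, {"xyz": [-0.09, 0.108, 0], "rotation": [0, 0, 0], "jaw": 1}])

```text
time_s: 14.8
tcp_pos: [0.5387, 0.0052, 0.2897]
orientation: [0.707, 0.707, -0.0, -0.0]
contact_force: [0.3, -1.2, -0.5]
opening: 0.351
gripper_force: 12.0
```

Emit:
arm_command(deltas=[{"xyz": [-0.02, 0.024, 0], "rotation": [0, 0, 0], "jaw": 1}, {"xyz": [-0.04, 0.048, 0], "rotation": [0, 0, 0], "jaw": 1}, {"xyz": [-0.05, 0.06, 0], "rotation": [0, 0, 0], "jaw": 1}, {"xyz": [-0.05, 0.06, 0], "rotation": [0, 0, 0], "jaw": 1}, {"xyz": [-0.05, 0.06, 0], "rotation": [0, 0, 0], "jaw": 1}])

```text
time_s: 15.22
tcp_pos: [0.5977, -0.0441, 0.2888]
orientation: [0.707, 0.707, -0.001, -0.001]
contact_force: [-0.7, 0.0, -0.2]
opening: 0.348
gripper_force: 12.0
```

Emit:
arm_command(deltas=[{"xyz": [0, 0, 0.03], "rotation": [0, 0, 0], "jaw": 1}, {"xyz": [0, 0, 0.065], "rotation": [0, 0, 0], "jaw": 1}, {"xyz": [0, 0, 0.1], "rotation": [0, 0, 0], "jaw": 1}, {"xyz": [0, 0, 0.13], "rotation": [0, 0, 0], "jaw": 1}, {"xyz": [0, 0, 0.148], "rotation": [0, 0, 0], "jaw": 1}])

```text
time_s: 15.63
tcp_pos: [0.5946, -0.0424, 0.1388]
orientation: [0.707, 0.707, -0.002, -0.002]
contact_force: [-0.7, -0.5, -0.6]
opening: 0.349
gripper_force: 12.0
```

Emit:
arm_command(deltas=[{"xyz": [0, 0, 0.003], "rotation": [0, 0, 0], "jaw": 1}, {"xyz": [0, 0, 0.006], "rotation": [0, 0, 0], "jaw": 1}, {"xyz": [0, 0, 0.006], "rotation": [0, 0, 0], "jaw": 1}, {"xyz": [0, 0, 0.006], "rotation": [0, 0, 0], "jaw": 1}, {"xyz": [0, 0, 0.006], "rotation": [0, 0, 0], "jaw": 1}])

```text
time_s: 16.05
tcp_pos: [0.5987, -0.0437, 0.1378]
orientation: [0.707, 0.707, 0.001, 0.001]
contact_force: [0.1, 0.2, -0.5]
opening: 0.345
gripper_force: 12.0
```

Emit:
arm_command(deltas=[{"xyz": [0, 0, 0.003], "rotation": [0, 0, 0], "jaw": 1}, {"xyz": [0, 0, 0.005], "rotation": [0, 0, 0], "jaw": 1}, {"xyz": [0, 0, 0.005], "rotation": [0, 0, 0], "jaw": 1}, {"xyz": [0, 0, 0.005], "rotation": [0, 0, 0], "jaw": 1}, {"xyz": [0, 0, 0.005], "rotation": [0, 0, 0], "jaw": 1}])

```text
time_s: 16.47
tcp_pos: [0.5979, -0.0438, 0.131]
orientation: [0.707, 0.707, -0.0, 0.0]
contact_force: [0.5, -0.2, -1.1]
opening: 0.349
gripper_force: 12.0
```

Emit:
arm_command(deltas=[{"xyz": [0, 0, 0.001], "rotation": [0, 0, 0], "jaw": 1}, {"xyz": [0, 0, 0.0015], "rotation": [0, 0, 0], "jaw": 1}, {"xyz": [0, 0, 0.0015], "rotation": [0, 0, 0], "jaw": 1}, {"xyz": [0, 0, 0.0015], "rotation": [0, 0, 0], "jaw": 1}])

```text
time_s: 16.8
tcp_pos: [0.598, -0.0438, 0.13]
orientation: [0.707, 0.707, 0.0, 0.0]
contact_force: [-1.0, 0.4, 4.0]
opening: 0.352
gripper_force: 12.0
```

Touchdown at z=.130, as predicted. Releasing and moving to the spool at (.425, .190).

Emit:
arm_command(deltas=[{"xyz": [0, 0, 0], "rotation": [0, 0, 0], "jaw": -1}, {"xyz": [0, 0, 0], "rotation": [0, 0, 0], "jaw": -1}, {"xyz": [0, 0, 0], "rotation": [0, 0, 0], "jaw": -1}, {"xyz": [0, 0, 0], "rotation": [0, 0, 0], "jaw": -1}, {"xyz": [0, 0, 0], "rotation": [0, 0, 0], "jaw": -1}])

```text
time_s: 17.22
tcp_pos: [0.5977, -0.0438, 0.1291]
orientation: [0.707, 0.707, -0.0, -0.0]
contact_force: [0.2, -0.9, -0.6]
opening: 0.686
gripper_force: 0.0
```

Emit:
arm_command(deltas=[{"xyz": [0, 0, -0.015], "rotation": [0, 0, 0], "jaw": -1}, {"xyz": [0, 0, -0.05], "rotation": [0, 0, 0], "jaw": -1}, {"xyz": [0, 0, -0.09], "rotation": [0, 0, 0], "jaw": -1}, {"xyz": [0, 0, -0.13], "rotation": [0, 0, 0], "jaw": -1}, {"xyz": [0, 0, -0.17], "rotation": [0, 0, 0], "jaw": -1}])

```text
time_s: 17.63
tcp_pos: [0.5974, -0.0438, 0.3011]
orientation: [0.707, 0.707, -0.0, -0.0]
contact_force: [0.8, -0.3, 0.0]
opening: 0.999
gripper_force: 0.0
```

Emit:
arm_command(deltas=[{"xyz": [0.03, -0.022, 0], "rotation": [0, 0, 0], "jaw": -1}, {"xyz": [0.06, -0.044, 0], "rotation": [0, 0, 0], "jaw": -1}, {"xyz": [0.09, -0.067, 0], "rotation": [0, 0, 0], "jaw": -1}, {"xyz": [0.12, -0.089, 0], "rotation": [0, 0, 0], "jaw": -1}, {"xyz": [0.15, -0.111, 0], "rotation": [0, 0, 0], "jaw": -1}])

```text
time_s: 18.05
tcp_pos: [0.4855, 0.1072, 0.2994]
orientation: [0.707, 0.707, 0.0, 0.0]
contact_force: [-0.1, -0.5, 0.1]
opening: 1.0
gripper_force: 0.0
```

Emit:
arm_command(deltas=[{"xyz": [0.03, -0.022, 0], "rotation": [0, 0, 0], "jaw": -1}, {"xyz": [0.06, -0.044, 0], "rotation": [0, 0, 0], "jaw": -1}, {"xyz": [0.084, -0.062, 0], "rotation": [0, 0, 0], "jaw": -1}, {"xyz": [0.084, -0.062, 0], "rotation": [0, 0, 0], "jaw": -1}, {"xyz": [0.084, -0.062, 0], "rotation": [0, 0, 0], "jaw": -1}])

```text
time_s: 18.47
tcp_pos: [0.4241, 0.1911, 0.2996]
orientation: [0.706, 0.708, 0.0, 0.0]
contact_force: [-0.0, 0.1, 0.6]
opening: 0.998
gripper_force: 0.0
```

```bash
python3 look.py
```

```text
jar new 0.601 0.145 r 0.032 z 0.185
jar new 0.599 -0.044 r 0.007 z 0.185
jar new 0.596 0.051 r 0.022 z 0.186
pig new 0.6 0.05 r 0.023 z 0.194
drop new 0.599 -0.042 r 0.015 z 0.164
drop new 0.599 0.051 r 0.023 z 0.162
drop new 0.588 0.143 r 0.028 z 0.16
spool new 0.598 -0.042 r 0.017 z 0.139
spool new 0.593 0.052 r 0.022 z 0.135
spool new 0.582 0.143 r 0.023 z 0.137
18.5167 [0.4248 0.1903 0.2995] [7.066e-01 7.076e-01 1.000e-04 4.000e-04] [ 0.4   0.1   1.64 -0.    1.4   0.4 ]
```

Three are standing in place. Now the spool.

Emit:
arm_command(deltas=[{"xyz": [0, 0, 0.03], "rotation": [0, 0, 0], "jaw": -1}, {"xyz": [0, 0, 0.065], "rotation": [0, 0, 0], "jaw": -1}, {"xyz": [0, 0, 0.1], "rotation": [0, 0, 0], "jaw": -1}, {"xyz": [0, 0, 0.135], "rotation": [0, 0, 0], "jaw": -1}, {"xyz": [0, 0, 0.165], "rotation": [0, 0, 0], "jaw": -1}])

```text
time_s: 18.93
tcp_pos: [0.4251, 0.1887, 0.1323]
orientation: [0.708, 0.706, -0.001, 0.0]
contact_force: [0.2, 0.2, 0.0]
opening: 1.0
gripper_force: 0.0
```

Emit:
arm_command(deltas=[{"xyz": [0, 0, 0.015], "rotation": [0, 0, 0], "jaw": -1}, {"xyz": [0, 0, 0.026], "rotation": [0, 0, 0], "jaw": -1}, {"xyz": [0, 0, 0.026], "rotation": [0, 0, 0], "jaw": 0}, {"xyz": [0, 0, 0.026], "rotation": [0, 0, 0], "jaw": 0}, {"xyz": [0, 0, 0.026], "rotation": [0, 0, 0], "jaw": 0}], newtons=10)

```text
time_s: 19.35
tcp_pos: [0.426, 0.1899, 0.1091]
orientation: [0.708, 0.707, 0.001, 0.0]
contact_force: [0.6, -0.1, 0.1]
opening: 0.814
gripper_force: 0.0
```

Emit:
arm_command(deltas=[{"xyz": [0, 0, 0], "rotation": [0, 0, 0], "jaw": 1}, {"xyz": [0, 0, 0], "rotation": [0, 0, 0], "jaw": 1}, {"xyz": [0, 0, 0], "rotation": [0, 0, 0], "jaw": 1}, {"xyz": [0, 0, 0], "rotation": [0, 0, 0], "jaw": 1}, {"xyz": [0, 0, 0], "rotation": [0, 0, 0], "jaw": 1}])

```text
time_s: 19.77
tcp_pos: [0.4248, 0.1903, 0.1087]
orientation: [0.707, 0.707, 0.0, 0.0]
contact_force: [-0.8, -0.9, 0.7]
opening: 0.446
gripper_force: 0.2
```

Emit:
arm_command(deltas=[{"xyz": [0, 0, 0], "rotation": [0, 0, 0], "jaw": 1}, {"xyz": [0, 0, 0], "rotation": [0, 0, 0], "jaw": 1}, {"xyz": [0, 0, 0], "rotation": [0, 0, 0], "jaw": 1}, {"xyz": [0, 0, 0], "rotation": [0, 0, 0], "jaw": 1}])

```text
time_s: 20.1
tcp_pos: [0.4249, 0.1902, 0.1086]
orientation: [0.707, 0.707, 0.0, 0.0]
contact_force: [-0.9, -0.1, 3.2]
opening: 0.432
gripper_force: 10.0
```

Emit:
arm_command(deltas=[{"xyz": [0, 0, -0.02], "rotation": [0, 0, 0], "jaw": 1}, {"xyz": [0, 0, -0.055], "rotation": [0, 0, 0], "jaw": 1}, {"xyz": [0, 0, -0.095], "rotation": [0, 0, 0], "jaw": 1}, {"xyz": [0, 0, -0.135], "rotation": [0, 0, 0], "jaw": 1}, {"xyz": [0, 0, -0.17], "rotation": [0, 0, 0], "jaw": 1}])

```text
time_s: 20.52
tcp_pos: [0.4248, 0.1902, 0.2807]
orientation: [0.707, 0.707, 0.001, 0.0]
contact_force: [0.0, 0.5, -0.3]
opening: 0.435
gripper_force: 10.0
```

Emit:
arm_command(deltas=[{"xyz": [-0.02, 0.01, 0], "rotation": [0, 0, 0], "jaw": 1}, {"xyz": [-0.05, 0.026, 0], "rotation": [0, 0, 0], "jaw": 1}, {"xyz": [-0.08, 0.042, 0], "rotation": [0, 0, 0], "jaw": 1}, {"xyz": [-0.11, 0.058, 0], "rotation": [0, 0, 0], "jaw": 1}, {"xyz": [-0.14, 0.074, 0], "rotation": [0, 0, 0], "jaw": 1}])

```text
time_s: 20.93
tcp_pos: [0.4992, 0.0488, 0.2783]
orientation: [0.707, 0.707, -0.0, -0.0]
contact_force: [0.6, -0.4, -0.8]
opening: 0.43
gripper_force: 10.0
```

Emit:
arm_command(deltas=[{"xyz": [-0.03, 0.016, 0], "rotation": [0, 0, 0], "jaw": 1}, {"xyz": [-0.06, 0.032, 0], "rotation": [0, 0, 0], "jaw": 1}, {"xyz": [-0.09, 0.048, 0], "rotation": [0, 0, 0], "jaw": 1}, {"xyz": [-0.12, 0.064, 0], "rotation": [0, 0, 0], "jaw": 1}, {"xyz": [-0.15, 0.08, 0], "rotation": [0, 0, 0], "jaw": 1}])

```text
time_s: 21.35
tcp_pos: [0.5792, -0.1014, 0.2779]
orientation: [0.707, 0.707, -0.0, -0.0]
contact_force: [0.4, 0.0, 0.3]
opening: 0.432
gripper_force: 10.0
```

Emit:
arm_command(deltas=[{"xyz": [-0.02, 0.01, 0], "rotation": [0, 0, 0], "jaw": 1}, {"xyz": [-0.038, 0.018, 0], "rotation": [0, 0, 0], "jaw": 1}, {"xyz": [-0.038, 0.018, 0], "rotation": [0, 0, 0], "jaw": 1}, {"xyz": [-0.038, 0.018, 0], "rotation": [0, 0, 0], "jaw": 1}, {"xyz": [-0.038, 0.018, 0], "rotation": [0, 0, 0], "jaw": 1}])

```text
time_s: 21.77
tcp_pos: [0.5964, -0.1371, 0.278]
orientation: [0.707, 0.707, -0.0, -0.001]
contact_force: [0.4, -0.1, 0.5]
opening: 0.432
gripper_force: 10.0
```

```bash
python3 - <<'E'
from h import *
i,_,_=cam('side');cv2.imwrite('pics/s2.png',i);o=status.get_obs();print(o['time_s'],o['tcp_pos'].round(4),o['orientation'].round(3),o['opening'])
E
```

```text
21.8167 [ 0.5964 -0.1368  0.2783] [ 0.707  0.707 -0.    -0.   ] 0.42687416612332363
```

View pics/s2.png

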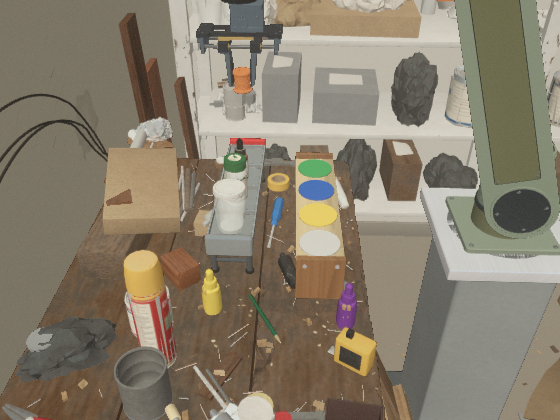

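Side view: the clear jar (230,205), green-capped jar (235,170) and dropper (240,150) stand in the rack, the spool is held at (242,80), and the pads are empty. Lowering the spool.

Emit:
arm_command(deltas=[{"xyz": [-0.001, 0.001, 0.03], "rotation": [0, 0, 0], "jaw": 1}, {"xyz": [-0.001, 0.001, 0.065], "rotation": [0, 0, 0], "jaw": 1}, {"xyz": [-0.001, 0.001, 0.1], "rotation": [0, 0, 0], "jaw": 1}, {"xyz": [-0.001, 0.001, 0.135], "rotation": [0, 0, 0], "jaw": 1}, {"xyz": [-0.001, 0.001, 0.155], "rotation": [0, 0, 0], "jaw": 1}])

```text
time_s: 22.23
tcp_pos: [0.5953, -0.1369, 0.12]
orientation: [0.707, 0.708, -0.001, -0.002]
contact_force: [-0.6, 0.1, -0.6]
opening: 0.431
gripper_force: 10.0
```

Emit:
arm_command(deltas=[{"xyz": [0, 0, 0.008], "rotation": [0, 0, 0], "jaw": 1}, {"xyz": [0, 0, 0.014], "rotation": [0, 0, 0], "jaw": 1}, {"xyz": [0, 0, 0.017], "rotation": [0, 0, 0], "jaw": 1}, {"xyz": [0, 0, 0.017], "rotation": [0, 0, 0], "jaw": 1}, {"xyz": [0, 0, 0.017], "rotation": [0, 0, 0], "jaw": 1}])

```text
time_s: 22.65
tcp_pos: [0.5988, -0.1388, 0.1081]
orientation: [0.707, 0.707, 0.001, 0.001]
contact_force: [0.6, 0.3, -0.6]
opening: 0.433
gripper_force: 10.0
```

Emit:
arm_command(deltas=[{"xyz": [0, 0, 0], "rotation": [0, 0, 0], "jaw": 1}, {"xyz": [0, 0, 0], "rotation": [0, 0, 0], "jaw": 1}, {"xyz": [0, 0, 0], "rotation": [0, 0, 0], "jaw": 1}])

```text
time_s: 22.9
tcp_pos: [0.5982, -0.139, 0.1073]
orientation: [0.707, 0.707, 0.0, 0.001]
contact_force: [0.0, 0.1, -0.5]
opening: 0.432
gripper_force: 10.0
```

Emit:
arm_command(deltas=[{"xyz": [0, 0, 0.0015], "rotation": [0, 0, 0], "jaw": 1}, {"xyz": [0, 0, 0.003], "rotation": [0, 0, 0], "jaw": 1}, {"xyz": [0, 0, 0.003], "rotation": [0, 0, 0], "jaw": 1}, {"xyz": [0, 0, 0.003], "rotation": [0, 0, 0], "jaw": 1}])

```text
time_s: 23.23
tcp_pos: [0.5979, -0.1392, 0.1043]
orientation: [0.707, 0.707, -0.0, 0.0]
contact_force: [-1.7, -1.6, 5.6]
opening: 0.43
gripper_force: 10.0
```

Touched down. Releasing, rising clear, and checking.

Emit:
arm_command(deltas=[{"xyz": [0, 0, 0], "rotation": [0, 0, 0], "jaw": -0.5}, {"xyz": [0, 0, 0], "rotation": [0, 0, 0], "jaw": -0.5}, {"xyz": [0, 0, 0], "rotation": [0, 0, 0], "jaw": -0.5}, {"xyz": [0, 0, 0], "rotation": [0, 0, 0], "jaw": -0.5}, {"xyz": [0, 0, 0], "rotation": [0, 0, 0], "jaw": -0.5}])

```text
time_s: 23.65
tcp_pos: [0.5978, -0.1387, 0.1031]
orientation: [0.707, 0.707, -0.0, -0.0]
contact_force: [-1.3, -0.1, 0.8]
opening: 0.741
gripper_force: 0.0
```

Emit:
arm_command(deltas=[{"xyz": [0, 0, -0.01], "rotation": [0, 0, 0], "jaw": -0.5}, {"xyz": [0, 0, -0.04], "rotation": [0, 0, 0], "jaw": -0.5}, {"xyz": [0, 0, -0.08], "rotation": [0, 0, 0], "jaw": -0.5}, {"xyz": [0, 0, -0.12], "rotation": [0, 0, 0], "jaw": -0.5}, {"xyz": [0, 0, -0.16], "rotation": [0, 0, 0], "jaw": -0.5}])

```text
time_s: 24.07
tcp_pos: [0.5975, -0.1387, 0.2659]
orientation: [0.707, 0.707, 0.0, 0.0]
contact_force: [0.8, -0.1, 0.2]
opening: 0.749
gripper_force: 0.0
```

Emit:
arm_command(deltas=[{"xyz": [0, -0.04, -0.01], "rotation": [0, 0, 0], "jaw": -0.5}, {"xyz": [0, -0.08, -0.02], "rotation": [0, 0, 0], "jaw": -0.5}, {"xyz": [0, -0.12, -0.02], "rotation": [0, 0, 0], "jaw": -0.5}, {"xyz": [0, -0.16, -0.02], "rotation": [0, 0, 0], "jaw": -0.5}, {"xyz": [0, -0.2, -0.02], "rotation": [0, 0, 0], "jaw": -0.5}])

```text
time_s: 24.48
tcp_pos: [0.396, -0.1385, 0.2842]
orientation: [0.707, 0.707, 0.0, 0.001]
contact_force: [0.0, -0.4, 0.6]
opening: 0.747
gripper_force: 0.0
```

Emit:
arm_command(deltas=[{"xyz": [0, 0, 0], "rotation": [0, 0, 0], "jaw": -0.5}, {"xyz": [0, 0, 0], "rotation": [0, 0, 0], "jaw": -0.5}, {"xyz": [0, 0, 0], "rotation": [0, 0, 0], "jaw": -0.5}, {"xyz": [0, 0, 0], "rotation": [0, 0, 0], "jaw": -0.5}])

```text
time_s: 24.82
tcp_pos: [0.3991, -0.139, 0.2839]
orientation: [0.707, 0.707, 0.0, 0.001]
contact_force: [0.7, 1.0, -0.1]
opening: 0.752
gripper_force: 0.0
```

```bash
python3 look.py; python3 -c "
from h import *
i,_,_=cam('side');t=cv2.imread('pics/t.png')
cv2.imwrite('pics/fin.png',np.hstack([cv2.resize(t[120:290,190:450],(400,262)),cv2.resize(i[110:280,150:400],(385,262))]))"
```

```text
jar new 0.601 0.145 r 0.032 z 0.185
jar new 0.599 -0.044 r 0.007 z 0.185
jar new 0.595 0.051 r 0.022 z 0.186
pig new 0.601 0.05 r 0.022 z 0.195
drop new 0.599 -0.042 r 0.014 z 0.165
drop new 0.598 0.051 r 0.023 z 0.162
drop new 0.591 0.142 r 0.03 z 0.16
spool new 0.598 -0.139 r 0.022 z 0.135
spool new 0.597 -0.042 r 0.017 z 0.138
spool new 0.593 0.052 r 0.022 z 0.136
spool new 0.582 0.143 r 0.023 z 0.135
24.8667 [ 0.3992 -0.139   0.2836] [7.069e-01 7.073e-01 1.000e-04 3.000e-04] [-0.36  0.03  1.75  0.    1.36 -0.36]
```

View pics/fin.png

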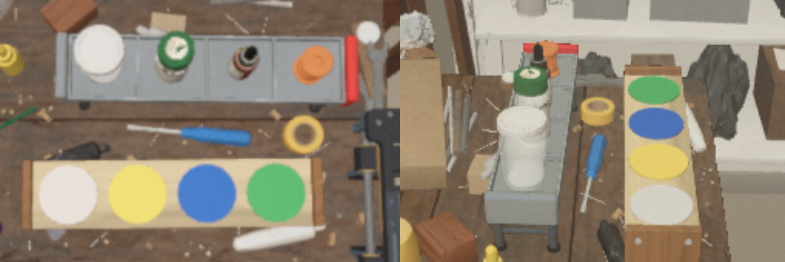

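All four stand upright, one per pocket: clear jar (98,50), green-capped jar (175,52), dropper (244,60), and spool (313,65) next to the red cap (351,70). The pads are empty and the gripper is clear.

```bash
python3 -c "
from cell import ticket
print(ticket.hand_in())"
```

```text
the job is handed in; nothing more can be done
None
```

The job is handed in at about 25 s of the 96 s allowed: all four supplies stand upright in the grey rack, from the red end spool, dropper bottle, green-capped jar, clear jar, with the gripper clear of everything.

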